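Tension the conveyor drive and lock it with the pin

TASK

Set the tension of the roller conveyor's drive: take the red-headed locking pin out of its black stand, put it down through the slot of the sprung yellow tension wheel, and with the pin swing the wheel anticlockwise against its spring, feeling for the lock hole hidden underneath. Push the pin fully home, its collar down on the wheel, and let go so that the wheel stays locked; leave the screw tray, the screwdriver and the loose orange carrier where they are.

Things in the scene. Friction and masses are not known exactly. Their poses are not given: they have to be found in the camera images.
- tension_wheel (a joint): turn of the yellow tension wheel, rad; 0 = slack, where its spring always brings it back against a stop; grows anticlockwise as seen looking down on the wheel, up to 1.25. The spring is felt at the slot as about 2.5 N when slack, rising to 5 N at 1 rad.
- hub (a point): centre of the top face of the yellow wheel: 120 mm across, 8 mm thick, dark rim; a steel hub 32 mm across stands 5 mm proud. It lies on the sloping white deck, which leans 30 deg, facing up and towards the robot. z axis: the axle, square out of the deck; positive turns are anticlockwise about it. x axis: up the slope while slack, turning with the wheel.
- slot (a point): centre of the wheel's through slot, level with the wheel's top face, 42 mm from the axle, between two thin red lines; 20 mm long radially, 15 mm wide along the rim. Axes as hub (z square out of the wheel). When slack it is on the robot's right side of the wheel (its -y side).
- ring (a point): a point on the axle, level with the top of the flat steel lock ring, 9 mm below the wheel's top face. The ring is solid but for one lock hole hidden under the wheel: 42 mm from the axle, 18 mm long radially, 12.5 mm wide along the rim, 26 mm deep, 0.6 to 1.0 rad anticlockwise of the slack slot. Its exact place varies and can only be felt: the pin's tip, slid or dabbed along the ring, drops in.
- pin_mid (a point): middle of the locking pin (72 mm long, about 70 g), on its axis at the top of its collar; z axis: tip to head. Below: a steel collar 24 mm across, 5 mm thick, then a round shank 10 mm in diameter, 31 mm long, with tapered tip. Above: the red square grip head, 16 x 16 mm, 36 mm tall, flat sides along x and y. At the start it stands upright in the stand.
- pin_collar (a point): the centre of the underside of the pin's collar, on the pin's axis 31 mm above the tip; axes as pin_mid. With the pin fully home it lies on the wheel's top face over the slot.
- pin_stand: black fixed block 60 x 60 mm, 40 mm tall, with an upright 15 mm hole in the middle, in which the pin hangs by its collar; origin at the centre of its underside.
- lock_pin: the locking pin, origin at its tip, 31 mm below the underside of the collar; axes as pin_mid.
- drive_unit: fixed blue drive unit, white sloping deck 160 mm up the slope by 190 mm wide, 50 mm above the table at its near edge and 130 mm at its far edge, with a stub of roller conveyor 340 mm long and 0.11 m tall behind it; origin on the table under the middle of the deck; x axis: level, in the direction in which the deck rises, away from the robot.
- screw_tray: grey open tray of screws, 80 x 70 mm, 28 mm tall, to be left alone; origin at the centre of its underside.
- screwdriver: screwdriver 170 mm long lying on the table, to be left alone; lies along its x axis.
- carrier: loose orange carrier with a green circuit board, 60 x 85 mm, 16 mm tall, to be left alone; origin at the centre of its underside.
There are look-alikes about, which are no part of the job. Leave any blue look-alike of the lock_pin alone.

How it is judged:
By the outcome, as a careful person would: the job done as asked, in the order asked, and still so for the second after the job is handed in, with the robot touching nothing.
It also fails if it takes over 58 s, if anything falls off the work surface, if the arm or the gripper's body presses on something with over 40 N, if the wrist force passes 120 N, or if a joint passes its speed limit or range.

ROBOT

A 7-joint arm with a two-finger parallel gripper is mounted at the origin on the work surface. World frame = base frame: x ahead of the robot, y to its left, z up, the work surface at z = 0. Lengths are in m, angles in rad, forces in N, time in s.
With the tool pointing down it reaches from about 0.4 to 0.85 m from the base axis. Payload 10.4 kg.
Tool frame: the origin (TCP) lies on the mounting face of the last link; the fingertips stand r.tips_ahead ahead of it and the grasp point (between the pads) lies 164 mm ahead of it (r.tips_ahead is the distance from the TCP to the fingertips, in m); z points along the fingers, y is the line along which they close (so a half turn about z gives the same grasp; the last joint's range is limited). The gripper opens to 87 mm and grips with 3 to 60 N. Pads are 19 mm wide; open, the fingers measure 117 mm over their backs; the gripper's body (75 mm by 190 mm) begins 51 mm behind the grasp point.
Start: joints at [1.174, 0.332, -0.065, 1.46, 0.022, 1.35, -0.088], TCP at [0.228, -0.582, 0.405] pointing down, gripper open.
Joint ranges: [-2.6, 2.6], [-0.5, 2.12], [-1.47, 1.34], [0.16, 2.42], [-1.27, 4.41], [0.06, 2.06], [-2.6, 2.6]. Speed limits (rad/s): [2.22, 2.22, 2.79, 2.79, 3.14, 3.14, 3.14].

INTERFACE

Orientations are given as a unit quaternion [x, y, z, w].
In Python, from bench import telemetry, imaging, job, r gives the robot as it stands.
- The arm moves only by the tool move_arm, never from a script. Its argument "steps" is a list of rows, each an object of numbers: "dx", "dy", "dz": the shift along the tool's x, y, z in cm; "spin": the turn about the tool's z in rad. In form: [{"dx": .., "dy": .., "dz": .., "spin": ..}, ...]. A call has 1 to 12 rows; each row shifts and turns the commanded pose from where the row before left it, along the tool's axes as they then stand; what a row does not reach is not made up. A row lasts 1/10 s, in which the tool goes at most 50 mm and 8.59 degrees, less where a joint would pass 70% of its speed; a pose out of reach is approached as far as the arm can. A call with a gripper value outside its range is refused whole. "claw" is the finger opening in cm, from 0 to 8.7, set as the call begins (left out, the last holds). The fingers move at their own pace and stop on an object; "squeeze" is the grip in N (left out, the last holds). Time passes only in rows, so rows that do not move let the fingers close. It gives the time, the measured TCP pose, the force, the opening and the grip force at its end, in the units of the state.
- telemetry.read_state(): the state, without advancing time (a new reading comes with each control period).
- imaging.camera(name): name is "scene" or "top" or "wrist"; returns a dict with "img" (480x640x3 uint8, red, green, blue), "camera_matrix" (3x3 intrinsics, pixels), "R" (3x3) and "t" (3): a world point X has camera coordinates R X + t. Camera axes: x right, y down, z forward; pixel columns grow to the right and rows downward; lengths in m; the calibration is good to about 2 mm. A picture is of the moment at which its call begins. There is no depth.
- job.close_job(): hands the job in; it is judged then, once.
The state is a dict: "time": time; "joint_positions": joint angles; "joint_vel": joint speeds; "joint_torque": joint torques, N m; "ee_pos": TCP position; "eef_rot": TCP orientation; "ft_force": force on the tool from outside, world axes, zero at the start; "torque": the same for the moment, N m; "width": finger opening in m; "grip_force": force on a finger pad.
Only numpy, scipy, OpenCV 4.12 (cv2) and the standard library are available. Lean on these libraries where they do the work, as an engineer would, in place of code of your own. Each camera call takes 0.05 s, during which the arm holds its last target. There are 200 camera calls.

## Working session

There is one attempt and no reset: what is moved stays moved. The work goes in short steps, Python scripts to look and compute and a tool call to move; the robot and the scene stay as the last step left them, time stands still between calls to the robot, and variables do not carry over. Pictures are saved under pics/ and viewed, at most 10 in all, crops included, and the job is handed in when it is done.

Besides the shell and the picture viewer there is one more tool, called after "Emit:" as a command line: name --argument value ..., lists and objects as JSON in quotes. move_arm: Moves the arm, as the interface text tells. Its arguments: {"type":"object","properties":{"steps":{"type":"array","items":{"type":"object","properties":{"dx":{"type":"number"},"dy":{"type":"number"},"dz":{"type":"number"},"spin":{"type":"number"}}}},"claw":{"type":"number"},"squeeze":{"type":"number"}},"required":["steps"]}

```bash
mkdir -p pics; ls; python3 - <<'E'
from bench import telemetry, imaging, job, r
import cv2, numpy as np
s=telemetry.read_state()
print({k:np.round(v,3) for k,v in s.items()}, r.tips_ahead)
for n in ("scene","top"):
    c=imaging.camera(n); cv2.imwrite(f"pics/{n}0.png",c["img"][:,:,::-1])
    np.savez(f"pics/{n}0.npz",**c); print(n,np.round(c["camera_matrix"],1).tolist(),np.round(-c["R"].T@c["t"],3))
E
```

```text
pics
{'time': np.float64(0.0), 'joint_positions': array([ 1.174,  0.333, -0.065,  1.461,  0.022,  1.35 , -0.089]), 'joint_vel': array([ 0.   ,  0.001,  0.   ,  0.001, -0.001, -0.   , -0.001]), 'joint_torque': array([-1.0000e-03, -6.2325e+01,  2.4000e-02, -3.8990e+01, -6.1000e-02,
        4.0000e-02,  0.0000e+00]), 'ee_pos': array([ 0.228, -0.582,  0.404]), 'eef_rot': array([ 0.983,  0.186, -0.   , -0.001]), 'ft_force': array([0.898, 0.262, 0.28 ]), 'torque': array([-0.047,  0.006, -0.028]), 'grip_force': np.float64(0.0), 'width': np.float64(0.087)} 0.1822
scene [[539.4, 0.0, 323.3], [0.0, 539.4, 234.4], [0.0, 0.0, 1.0]] [1.186 0.484 0.786]
top [[599.8, 0.0, 316.2], [0.0, 599.8, 244.6], [0.0, 0.0, 1.0]] [0.261 0.025 1.528]
```

View pics/scene0.png

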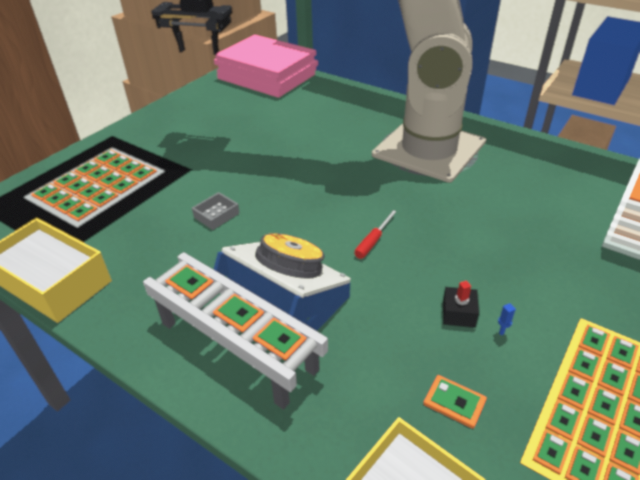

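View pics/top0.png

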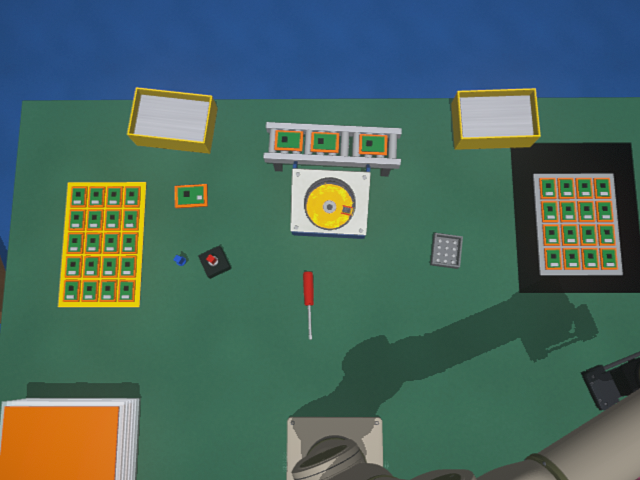

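The views show the red pin in its black stand at top (212,260) and the blue look-alike at (181,259). The deck is around (330,203), with the hub at (330,207) and the slot near (347,210) on the robot's right. Next I'll measure these and enlarge crops.

```bash
cat > h.py <<'E'
import numpy as np, cv2
from scipy.spatial.transform import Rotation as Ro
def ray(c,u,v):
    d=c["R"].T@np.linalg.solve(c["camera_matrix"],[u,v,1.]); return -c["R"].T@c["t"],d
def at_z(c,u,v,z):
    o,d=ray(c,u,v); return o+d*(z-o[2])/d[2]
def on_plane(c,u,v,p,n):
    o,d=ray(c,u,v); return o+d*(np.dot(n,p-o)/np.dot(n,d))
def proj(c,X):
    p=c["R"]@np.asarray(X)+c["t"]; q=c["camera_matrix"]@p; return q[:2]/q[2]
def tri(obs):
    A=[];b=[]
    for c,u,v in obs:
        o,d=ray(c,u,v); d=d/np.linalg.norm(d); P=np.eye(3)-np.outer(d,d); A.append(P); b.append(P@o)
    return np.linalg.lstsq(np.vstack(A),np.hstack(b),rcond=None)[0]
E
python3 - <<'E'
from h import *
T=dict(np.load("pics/top0.npz"));S=dict(np.load("pics/scene0.npz"))
print("stand top", at_z(T,214,262,.04), "head top", at_z(T,212,259,.081))
print("tri head", tri([(T,212,259),(S,464,287)]))
print("hub tri", tri([(T,330,207),(S,292,243)]))
I=T["img"][:,:,::-1]
a=cv2.resize(I[160:245,280:380],None,fx=5,fy=5,interpolation=cv2.INTER_CUBIC)
b=cv2.resize(I[240:285,180:240],None,fx=5,fy=5,interpolation=cv2.INTER_CUBIC)
a=cv2.copyMakeBorder(a,0,0,0,300,cv2.BORDER_CONSTANT);a[:225,500:800]=b
cv2.imwrite("pics/crop.png",a)
E
```

```text
stand top [0.49324085 0.30385382 0.04      ] head top [0.49428969 0.30130428 0.081     ]
tri head [0.49584635 0.30229361 0.07269598]
hub tri [0.61483833 0.01021684 0.12528587]
```

View pics/crop.png

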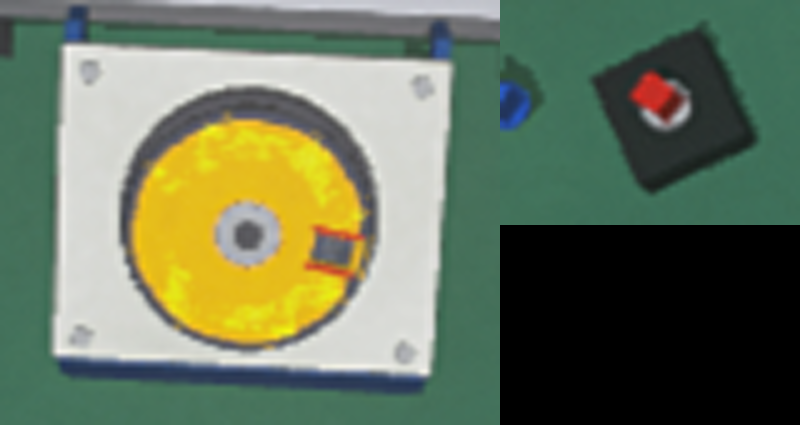

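The crop shows deck corners near (292,169), (370,172), (291,231) and (366,235), the hub at (329.5,207) and the slot at (347,210). The stand is yawed about 25°, with the head at (211.5,258).

```bash
cat >> h.py <<'E'
def go(state,target,psi=None):
    "shift in tool axes (cm) to bring the TCP to target, and spin (rad) to bring tool x to heading psi"
    R=Ro.from_quat(state["eef_rot"]).as_matrix(); d=R.T@(np.asarray(target)-state["ee_pos"])*100
    p=np.arctan2(R[1,0],R[0,0]); return np.round(d,2), round(p,4), None if psi is None else round(p-psi,3)
E
python3 - <<'E'
from h import *
from bench import telemetry
T=dict(np.load("pics/top0.npz"))
C=np.array([at_z(T,u,v,z) for u,v,z in [(292.4,168.8,.13),(370.4,172.4,.13),(290.6,231,.05),(366,235.2,.05)]])
print(C, C.mean(0)); print("sizes",np.linalg.norm(C[0]-C[1]),np.linalg.norm(C[2]-C[3]),np.linalg.norm(C[0]-C[2]),np.linalg.norm(C[1]-C[3]))
e=(C[1]-C[0]+C[3]-C[2]); psi=np.arctan2(e[0],-e[1]);print("deck yaw deg",np.degrees(psi))
e=(C[0]-C[2]+C[1]-C[3]);print(np.degrees(np.arctan2(e[1],e[0])))
n=np.array([-.5*np.cos(psi),-.5*np.sin(psi),.866]); m=C.mean(0)
for h in (.035,):
  w=m+n*h; print("hub pred",w,proj(T,w+n*.005)); print("hub px",on_plane(T,329.6,207,w+n*.005,n)-n*.005, "slot px",on_plane(T,346.5,209.7,w,n))
s=telemetry.read_state()
print(go(s,[.5,-.2,.404]),go(s,[.495,.302,.404],.443))
E
```

```text
[[ 0.70793486  0.10336799  0.13      ]
 [ 0.69813001 -0.08569129  0.13      ]
 [ 0.5703794   0.1110955   0.05      ]
 [ 0.55919011 -0.07841044  0.05      ]] [0.63390859 0.01259044 0.09      ]
sizes 0.1893133606245038 0.18983599343565616 0.1593148374968367 0.16049082828406644
deck yaw deg -3.174207459898844
-3.107005982187876
hub pred [0.61643544 0.01355945 0.12031   ] [329.43530436 206.84522672]
hub px [0.61609683 0.01316293 0.12012747] slot px [ 0.60861382 -0.02756481  0.11711572]
(array([ 3.924e+01, -2.561e+01,  3.000e-02]), np.float64(0.3738), None) (array([ 57.11, -72.53,   0.09]), np.float64(0.3738), np.float64(-0.069))
```

Emit:
move_arm --steps '[{"dx": 3.3, "dy": -2.1}, {"dx": 3.3, "dy": -2.1}, {"dx": 3.3, "dy": -2.1}, {"dx": 3.3, "dy": -2.1}, {"dx": 3.3, "dy": -2.1}, {"dx": 3.3, "dy": -2.1}, {"dx": 3.3, "dy": -2.1}, {"dx": 3.3, "dy": -2.1}, {"dx": 3.3, "dy": -2.1}, {"dx": 3.3, "dy": -2.1}, {"dx": 3.3, "dy": -2.1}, {"dx": 3.0, "dy": -2.5}]' --claw 6

```text
$.steps[0]: bad value
```

Emit:
move_arm --steps '[{"dx": 1.5, "dy": -3.9}, {"dx": 1.5, "dy": -3.9}, {"dx": 1.5, "dy": -3.9}, {"dx": 1.5, "dy": -3.9}, {"dx": 1.5, "dy": -3.9}, {"dx": 1.5, "dy": -3.9}, {"dx": 1.5, "dy": -3.9}, {"dx": 1.5, "dy": -3.9}, {"dx": 1.5, "dy": -3.9}, {"dx": 1.5, "dy": -3.9}, {"dx": 1.5, "dy": -3.9}, {"dx": 1.5, "dy": -3.9, "spin": -0.06}]'

```text
$.steps[0]: bad value
```

```bash
python3 - <<'E'
from h import *
from bench import telemetry, imaging
c=imaging.camera("wrist"); cv2.imwrite("pics/w1.png",c["img"][:,:,::-1]); np.savez("pics/w1.npz",**c)
s=telemetry.read_state(); print(s["time"],s["ee_pos"],go(s,[.495,.302,.404],.443), s["joint_positions"].round(2))
print(proj(c,[.495,.302,.081]),proj(c,[.495,.302,.04]))
E
```

```text
0.15 [ 0.22817466 -0.58176181  0.40414815] (array([ 57.11, -72.53,   0.09]), np.float64(0.3738), np.float64(-0.069)) [ 1.17  0.33 -0.06  1.46  0.02  1.35 -0.09]
[-1633.48759068 -1255.11577639] [-1231.74325292  -971.49830647]
```

View pics/w1.png

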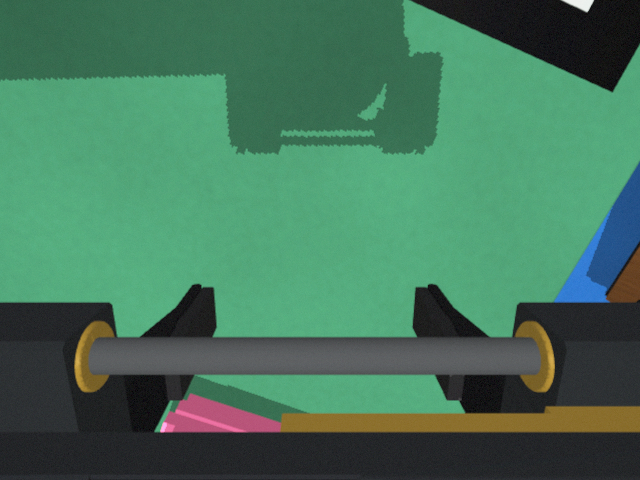

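The moves were refused and the arm hasn't moved, so this picture shows only bare table under the fingers. I'll retry with every field filled in.

Emit:
move_arm --steps '[{"dx": 3.3, "dy": -2.1, "dz": 0, "spin": 0}, {"dx": 3.3, "dy": -2.1, "dz": 0, "spin": 0}, {"dx": 3.3, "dy": -2.1, "dz": 0, "spin": 0}, {"dx": 3.3, "dy": -2.1, "dz": 0, "spin": 0}, {"dx": 3.3, "dy": -2.1, "dz": 0, "spin": 0}, {"dx": 3.3, "dy": -2.1, "dz": 0, "spin": 0}, {"dx": 3.3, "dy": -2.1, "dz": 0, "spin": 0}, {"dx": 3.3, "dy": -2.1, "dz": 0, "spin": 0}, {"dx": 3.3, "dy": -2.1, "dz": 0, "spin": 0}, {"dx": 3.3, "dy": -2.1, "dz": 0, "spin": 0}, {"dx": 3.3, "dy": -2.1, "dz": 0, "spin": 0}, {"dx": 3.0, "dy": -2.5, "dz": 0, "spin": 0}]' --claw 6 --squeeze 5

```text
time: 1.35
ee_pos: [0.5014, -0.1987, 0.4046]
eef_rot: [0.983, 0.186, -0.0, -0.0]
ft_force: [1.4, 0.3, 0.5]
width: 0.06
grip_force: 0.0
```

Emit:
move_arm --steps '[{"dx": 1.5, "dy": -3.9, "dz": 0, "spin": 0}, {"dx": 1.5, "dy": -3.9, "dz": 0, "spin": 0}, {"dx": 1.5, "dy": -3.9, "dz": 0, "spin": 0}, {"dx": 1.5, "dy": -3.9, "dz": 0, "spin": 0}, {"dx": 1.5, "dy": -3.9, "dz": 0, "spin": 0}, {"dx": 1.5, "dy": -3.9, "dz": 0, "spin": 0}, {"dx": 1.5, "dy": -3.9, "dz": 0, "spin": 0}, {"dx": 1.5, "dy": -3.9, "dz": 0, "spin": 0}, {"dx": 1.5, "dy": -3.9, "dz": 0, "spin": 0}, {"dx": 1.5, "dy": -3.9, "dz": 0, "spin": 0}, {"dx": 1.5, "dy": -3.9, "dz": 0, "spin": 0}, {"dx": 1.5, "dy": -3.9, "dz": 0, "spin": -0.06}]'

```text
time: 2.55
ee_pos: [0.4971, 0.3028, 0.4046]
eef_rot: [0.977, 0.215, -0.0, 0.0]
ft_force: [1.0, 0.3, -0.1]
width: 0.0598
grip_force: 0.0
```

```bash
python3 - <<'E'
from h import *
from bench import telemetry, imaging
c=imaging.camera("wrist"); cv2.imwrite("pics/w2.png",c["img"][:,:,::-1]); np.savez("pics/w2.npz",**c)
s=telemetry.read_state(); print(s["time"],s["ee_pos"],go(s,[.495,.302,.404],.443), s["joint_positions"].round(2))
print(proj(c,[.495,.302,.081]),proj(c,[.495,.302,.04]))
E
```

```text
2.6 [0.49470231 0.3094171  0.40446308] (array([-0.29,  0.68,  0.04]), np.float64(0.4462), np.float64(0.003)) [-0.01  0.33 -0.77  1.54  0.23  1.36 -1.93]
[313.95760904 230.12838655] [313.94300261 217.91224465]
```

View pics/w2.png

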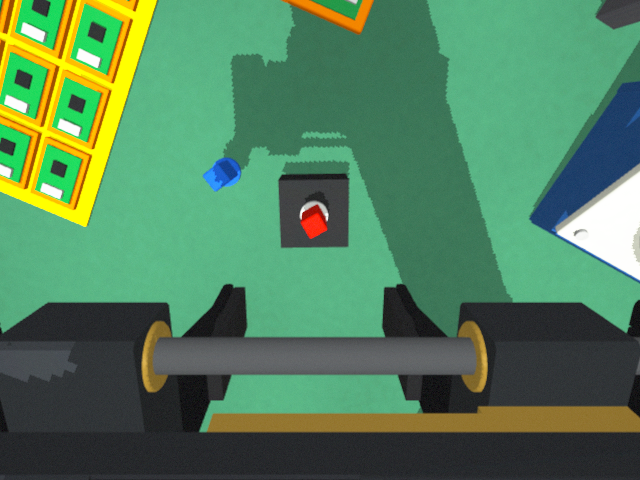

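The wrist view shows the pin head at (314,222), centred on the stand at (314,211). The stand is square to the tool, while the head is turned by about 20°. I'll measure the head's angle and position from the red mask.

```bash
python3 - <<'E'
from h import *
from bench import telemetry
c=dict(np.load("pics/w2.npz")); I=c["img"].astype(int)
T=dict(np.load("pics/top0.npz"))
m=((I[:,:,0]>110)&(I[:,:,1]<70)&(I[:,:,2]<70)).astype(np.uint8); m[:150]=0;m[260:]=0;m[:,:280]=0;m[:,350:]=0
print(m.sum())
for y in range(200,242): print(y,"".join("%4d"%I[y,x,0] if I[y,x,1]<80 and I[y,x,0]>90 else "   ." for x in range(296,332)))
E
```

```text
618
200    .   .   .   .   .   .   .   .   .   .   .   .   .   .   .   .   .   .   .   .   .   .   .   .   .   .   .   .   .   .   .   .   .   .   .   .
201    .   .   .   .   .   .   .   .   .   .   .   .   .   .   .   .   .   .   .   .   .   .   .   .   .   .   .   .   .   .   .   .   .   .   .   .
202    .   .   .   .   .   .   .   .   .   .   .   .   .   .   .   .   .   .   .   .   .   .   .   .   .   .   .   .   .   .   .   .   .   .   .   .
203    .   .   .   .   .   .   .   .   .   .   .   .   .   .   .   .   .   .   .   .   .   .   .   .   .   .   .   .   .   .   .   .   .   .   .   .
204    .   .   .   .   .   .   .   .   .   .   .   .   .   .   .   .   .   .   .   .   .   .   .   .   .   .   .   .   .   .   .   .   .   .   .   .
205    .   .   .   .   .   .   .   .   .   .   .   .   .   .   .   .   .   .   . 162 155 156   .   .   .   .   .   .   .   .   .   .   .   .   .   .
206    .   .   .   .   .   .   .   .   .   .   .   .   .   .   .   .   . 162 152 155 158 155 155   .   .   .   .   .   .   .   .   .   .   .   .   .
207    .   .   .   .   .   .   .   .   .   .   .   . 
[... 4461 characters left out ...]
   .   . 100 208 253 253 243 212 116   .   .   .   .   .   .   .   .   .   .   .   .   .   .   .   .   .
238    .   .   .   .   .   .   .   .   .   .   .   .   . 128 208 210 123   .   .   .   .   .   .   .   .   .   .   .   .   .   .   .   .   .   .   .
239    .   .   .   .   .   .   .   .   .   .   .   .   .   .   .   .   .   .   .   .   .   .   .   .   .   .   .   .   .   .   .   .   .   .   .   .
240    .   .   .   .   .   .   .   .   .   .   .   .   .   .   .   .   .   .   .   .   .   .   .   .   .   .   .   .   .   .   .   .   .   .   .   .
241    .   .   .   .   .   .   .   .   .   .   .   .   .   .   .   .   .   .   .   .   .   .   .   .   .   .   .   .   .   .   .   .   .   .   .   .
```

```bash
python3 - <<'E'
from h import *
from bench import telemetry, imaging
c=imaging.camera("wrist")
I=c["img"].astype(int)
m=((I[:,:,0]>205)&(I[:,:,1]<80)&(I[:,:,2]<80)).astype(np.uint8); m[:150]=0;m[290:]=0;m[:,:280]=0;m[:,350:]=0
k=max(cv2.findContours(m,0,2)[0],key=cv2.contourArea); b=cv2.boxPoints(cv2.minAreaRect(k))
W=np.array([at_z(c,u,v,.081) for u,v in b]); print(b.round(1).tolist()); print("head",W.mean(0),[np.linalg.norm(W[i]-W[i-1]).round(4) for i in range(4)])
e=W[1]-W[0]; a=np.degrees(np.arctan2(e[1],e[0]));print("yaw mod 90",a%90,a%90-90)
s=telemetry.read_state(); p=W.mean(0); print(s["ee_pos"],go(s,[p[0],p[1],.4],np.radians(a%90)),go(s,[p[0],p[1],.4],np.radians(a%90-90)))
E
```

```text
[[310.79998779296875, 222.8000030517578], [328.20001220703125, 212.89999389648438], [338.20001220703125, 230.3000030517578], [320.70001220703125, 240.3000030517578]]
head [0.49824059 0.30376658 0.081     ] [np.float64(0.016), np.float64(0.0155), np.float64(0.0159), np.float64(0.0157)]
yaw mod 90 55.96747136417646 -34.03252863582354
[0.49501877 0.30701767 0.40437966] (array([0.15, 0.43, 0.44]), np.float64(0.4436), np.float64(-0.533)) (array([0.15, 0.43, 0.44]), np.float64(0.4436), np.float64(1.038))
```

Emit:
move_arm --steps '[{"dx": 0.15, "dy": 0.43, "dz": 0, "spin": 0}, {"dx": 0, "dy": 0, "dz": 2, "spin": -0.133}, {"dx": 0, "dy": 0, "dz": 2.5, "spin": -0.133}, {"dx": 0, "dy": 0, "dz": 2.5, "spin": -0.133}, {"dx": 0, "dy": 0, "dz": 2.5, "spin": -0.134}, {"dx": 0, "dy": 0, "dz": 1, "spin": 0}, {"dx": 0, "dy": 0, "dz": 0, "spin": 0}, {"dx": 0, "dy": 0, "dz": 0, "spin": 0}]'

```text
time: 3.45
ee_pos: [0.501, 0.2977, 0.3007]
eef_rot: [0.886, 0.463, 0.001, 0.0]
ft_force: [0.0, 0.9, 1.1]
width: 0.06
grip_force: 0.0
```

```bash
python3 - <<'E'
from h import *
from bench import telemetry, imaging
c=imaging.camera("wrist"); cv2.imwrite("pics/w3.png",c["img"][:,:,::-1])
I=c["img"].astype(int)
m=((I[:,:,0]>205)&(I[:,:,1]<80)&(I[:,:,2]<80)).astype(np.uint8); m[420:]=0
k=max(cv2.findContours(m,0,2)[0],key=cv2.contourArea); b=cv2.boxPoints(cv2.minAreaRect(k))
W=np.array([at_z(c,u,v,.081) for u,v in b]); print(b.round(1).tolist()); print("head",W.mean(0),[np.linalg.norm(W[i]-W[i-1]).round(4) for i in range(4)])
e=W[1]-W[0]; a=np.degrees(np.arctan2(e[1],e[0]));print("yaw mod 90",a%90)
s=telemetry.read_state(); p=W.mean(0); print(s["time"],s["ee_pos"],go(s,[p[0],p[1],.234],np.radians(a%90)), s["joint_positions"].round(2),s["ft_force"])
E
```

```text
[[288.0, 257.0], [317.0, 257.0], [317.0, 284.0], [288.0, 284.0]]
head [0.49854052 0.30388989 0.081     ] [np.float64(0.0151), np.float64(0.0151), np.float64(0.0151), np.float64(0.0154)]
yaw mod 90 55.05553844402082
3.5 [0.50100869 0.2979858  0.30112916] (array([ 0.33, -0.55,  6.71]), np.float64(0.9636), np.float64(0.003)) [ 0.04  0.44 -0.82  1.67  0.34  1.18 -1.47] [ 0.22264123 -0.54833248  0.00117793]
```

Emit:
move_arm --steps '[{"dx": 0.33, "dy": -0.55, "dz": 0, "spin": 0}, {"dx": 0, "dy": 0, "dz": 2, "spin": 0}, {"dx": 0, "dy": 0, "dz": 2.7, "spin": 0}, {"dx": 0, "dy": 0, "dz": 2, "spin": 0}, {"dx": 0, "dy": 0, "dz": 0, "spin": 0}, {"dx": 0, "dy": 0, "dz": 0, "spin": 0}]'

```text
time: 4.1
ee_pos: [0.4979, 0.3046, 0.2338]
eef_rot: [0.885, 0.465, 0.0, -0.0]
ft_force: [0.4, 0.0, 0.5]
width: 0.06
grip_force: 0.0
```

Emit:
move_arm --steps '[{"dx": 0, "dy": 0, "dz": 0, "spin": 0}, {"dx": 0, "dy": 0, "dz": 0, "spin": 0}, {"dx": 0, "dy": 0, "dz": 0, "spin": 0}, {"dx": 0, "dy": 0, "dz": 0, "spin": 0}, {"dx": 0, "dy": 0, "dz": 0, "spin": 0}, {"dx": 0, "dy": 0, "dz": 0, "spin": 0}]' --claw 0.5 --squeeze 20

```text
time: 4.7
ee_pos: [0.4978, 0.3039, 0.2328]
eef_rot: [0.885, 0.465, 0.0, 0.0]
ft_force: [0.3, 0.3, 0.8]
width: 0.0201
grip_force: 0.0
```

```bash
python3 - <<'E'
from h import *
from bench import telemetry
s=telemetry.read_state(); print({k:np.round(v,4).tolist() for k,v in s.items()})
E
```

```text
{'time': 4.7, 'joint_positions': [-0.0029, 0.5219, -0.7819, 1.7246, 0.4127, 1.0674, -1.5258], 'joint_vel': [-0.0014, 0.0016, 0.0009, -0.0012, -0.0004, -0.0006, -0.0015], 'joint_torque': [0.0077, -58.5021, -12.9871, -32.2139, -0.0212, -0.0717, -0.0001], 'ee_pos': [0.4978, 0.3039, 0.2328], 'eef_rot': [0.8854, 0.4648, 0.0, 0.0001], 'ft_force': [0.3433, 0.2655, 0.8449], 'torque': [0.0286, -0.0624, -0.0063], 'grip_force': 0.0, 'width': 0.0201}
```

Emit:
move_arm --steps '[{"dx": 0, "dy": 0, "dz": 0, "spin": 0}, {"dx": 0, "dy": 0, "dz": 0, "spin": 0}, {"dx": 0, "dy": 0, "dz": 0, "spin": 0}]'

```text
time: 5.0
ee_pos: [0.4978, 0.3039, 0.2327]
eef_rot: [0.885, 0.465, -0.0, 0.0]
ft_force: [0.7, -0.5, 0.5]
width: 0.0155
grip_force: 20.0
```

Emit:
move_arm --steps '[{"dx": 0, "dy": 0, "dz": -0.5, "spin": 0}, {"dx": 0, "dy": 0, "dz": -0.5, "spin": 0}, {"dx": 0, "dy": 0, "dz": -0.5, "spin": 0.13}, {"dx": 0, "dy": 0, "dz": -0.5, "spin": 0.13}, {"dx": 0, "dy": 0, "dz": -0.5, "spin": 0.13}, {"dx": 0, "dy": 0, "dz": 0, "spin": 0.13}, {"dx": 0, "dy": 0, "dz": 0, "spin": 0}, {"dx": 0, "dy": 0, "dz": 0, "spin": 0}]'

```text
time: 5.8
ee_pos: [0.4978, 0.304, 0.2579]
eef_rot: [0.975, 0.223, 0.0, 0.0]
ft_force: [-0.2, 0.5, -0.7]
width: 0.0156
grip_force: 20.0
```

```bash
python3 - <<'E'
from h import *
from bench import telemetry, imaging
s=telemetry.read_state(); print({k:np.round(v,4).tolist() for k,v in s.items()}, go(s,[.4985,.304,.2578],.443))
out=[]
for n,z in (("scene",[.4985,.304,.06]),("top",[.4985,.304,.06])):
    c=imaging.camera(n); u,v=proj(c,z).astype(int); out.append(cv2.resize(c["img"][v-35:v+25,u-40:u+40,::-1],(400,300),interpolation=cv2.INTER_CUBIC))
cv2.imwrite("pics/p1.png",np.hstack(out))
E
```

```text
{'time': 5.8, 'joint_positions': [-0.0621, 0.4606, -0.6999, 1.7095, 0.3288, 1.092, -1.9842], 'joint_vel': [0.0059, 0.0053, -0.0046, 0.0027, 0.0023, -0.0007, 0.0037], 'joint_torque': [-0.1917, -58.7029, -10.4077, -34.1567, -0.0315, -0.0923, -0.3748], 'ee_pos': [0.4978, 0.304, 0.2579], 'eef_rot': [0.9747, 0.2235, 0.0001, 0.0001], 'ft_force': [-0.2167, 0.5299, -0.7148], 'torque': [0.0314, 0.0077, 0.073], 'grip_force': 20.0001, 'width': 0.0156} (array([0.06, 0.04, 0.01]), np.float64(0.4508), np.float64(0.008))
```

View pics/p1.png

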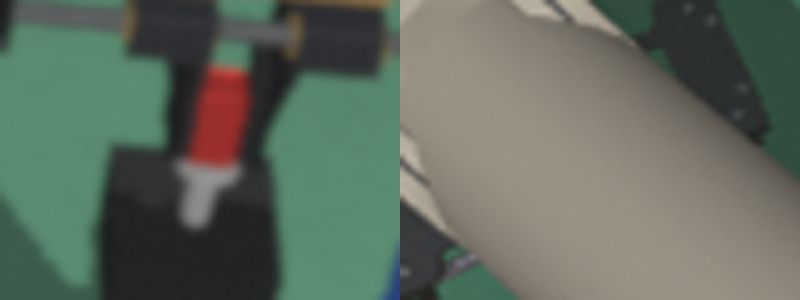

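The picture shows the pin gripped and upright, with its tip still just inside the stand hole. The tool can't tilt, so I'll pivot the pin 30° in a light grip against the rim of the hole.

Emit:
move_arm --steps '[{"dx": 0, "dy": 0, "dz": -0.1, "spin": 0}, {"dx": -0.25, "dy": 0, "dz": 0, "spin": 0}, {"dx": -0.35, "dy": 0, "dz": -0.01, "spin": 0}, {"dx": -0.36, "dy": 0, "dz": -0.01, "spin": 0}, {"dx": -0.35, "dy": 0, "dz": 0.03, "spin": 0}, {"dx": -0.36, "dy": 0, "dz": 0.04, "spin": 0}, {"dx": -0.34, "dy": 0, "dz": 0.08, "spin": 0}, {"dx": -0.35, "dy": 0, "dz": 0.09, "spin": 0}, {"dx": -0.33, "dy": 0, "dz": 0.12, "spin": 0}, {"dx": -0.33, "dy": 0, "dz": 0.13, "spin": 0}, {"dx": 0, "dy": 0, "dz": 0, "spin": 0}, {"dx": 0, "dy": 0, "dz": 0, "spin": 0}]' --squeeze 6 --claw 0.5

```text
time: 7.1
ee_pos: [0.4704, 0.2908, 0.2538]
eef_rot: [0.975, 0.222, -0.0, 0.0]
ft_force: [0.1, 0.6, -1.3]
width: 0.0157
grip_force: 6.0
```

```bash
python3 - <<'E'
from h import *
from bench import telemetry, imaging
s=telemetry.read_state(); print(s["ft_force"].round(2),s["torque"].round(3),s["width"],s["ee_pos"])
c=imaging.camera("scene"); u,v=proj(c,[.48,.3,.06]).astype(int)
I=c["img"].astype(int); np.savez("pics/s2.npz",**c)
m=((I[:,:,0]>120)&(I[:,:,1]<70)&(I[:,:,2]<70)).astype(np.uint8); mm=np.zeros_like(m); mm[v-40:v+40,u-50:u+50]=m[v-40:v+40,u-50:u+50]
k=max(cv2.findContours(mm,0,2)[0],key=cv2.contourArea); print(cv2.boxPoints(cv2.minAreaRect(k)).round(1).tolist(), (u,v))
# expected axis image for tilts
a=s["ee_pos"]-[0,0,.164]; ps=.443
for t in (0,10,20,25,30,35):
    t_=np.radians(t); ax=np.array([-np.sin(t_)*np.cos(ps),-np.sin(t_)*np.sin(ps),np.cos(t_)])
    print(t,proj(c,a+.012*ax).round(1),proj(c,a-.024*ax).round(1),proj(c,a-.06*ax).round(1))
cv2.imwrite("pics/p2.png",cv2.resize(c["img"][v-45:v+45,u-60:u+60,::-1],None,fx=5,fy=5,interpolation=cv2.INTER_CUBIC))
E
```

```text
[ 0.11  0.56 -1.32] [ 0.086 -0.018 -0.033] 0.015723796062650824 [0.47039499 0.2907565  0.25381873]
[[459.5, 279.79998779296875], [462.6000061035156, 261.29998779296875], [471.20001220703125, 262.70001220703125], [468.1000061035156, 281.20001220703125]] (np.int64(465), np.int64(286))
0 [466.5 264.7] [463.5 278.7] [460.6 292.1]
10 [466.4 264. ] [463.6 280.2] [460.9 295.8]
20 [466.3 263.4] [463.8 281.3] [461.3 298.8]
25 [466.3 263.2] [463.9 281.8] [461.5 300. ]
30 [466.2 263.1] [464.  282.1] [461.8 300.9]
35 [466.1 263. ] [464.1 282.4] [462.1 301.7]
```

View pics/p2.png

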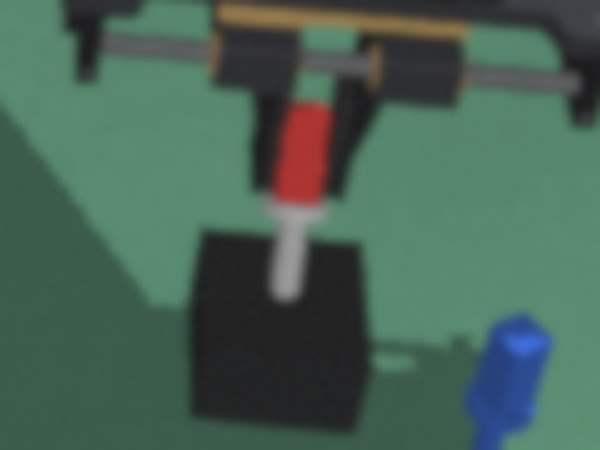

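The pin leans about 28° toward the robot in the grip, with the tip at scene (462,300). I'll grip it hard, lift it clear, and refine the slot position from the saved top image.

Emit:
move_arm --steps '[{"dx": 0, "dy": 0, "dz": 0, "spin": 0}, {"dx": 0, "dy": 0, "dz": 0, "spin": 0}, {"dx": 0, "dy": 0, "dz": -1, "spin": 0}, {"dx": 0, "dy": 0, "dz": -2, "spin": 0}, {"dx": 0, "dy": 0, "dz": -3, "spin": 0}, {"dx": 0, "dy": 0, "dz": -3, "spin": 0}, {"dx": 0, "dy": 0, "dz": -2, "spin": 0}, {"dx": 0, "dy": 0, "dz": 0, "spin": 0}]' --squeeze 40

```text
time: 7.95
ee_pos: [0.4709, 0.2917, 0.3677]
eef_rot: [0.975, 0.222, 0.003, -0.001]
ft_force: [-0.5, -0.5, -1.4]
width: 0.0157
grip_force: 40.0
```

```bash
cat >> h.py <<'E'
ps=np.radians(-3.14); n=np.array([-.5*np.cos(ps),-.5*np.sin(ps),.8660]); up=np.array([.866*np.cos(ps),.866*np.sin(ps),.5]); lf=np.cross(n,up)
HUB=np.array([.6162,.0133,.1202])
def slot(phi): return HUB+.042*(up*np.sin(phi)-lf*np.cos(phi))
E
python3 - <<'E'
from h import *
from bench import telemetry
T=dict(np.load("pics/top0.npz")); I=T["img"].astype(int)
hsv=cv2.cvtColor(T["img"],cv2.COLOR_RGB2HSV)
w=I[195:222,336:358]
red=(w[:,:,0]>150)&(w[:,:,1]<110)&(w[:,:,2]<70); gray=(w.max(2)-w.min(2)<45)&(w.max(2)<150)
for y in range(5,27): print(195+y,"".join("R" if red[y,x] else "g" if gray[y,x] else "." for x in range(22)), w[y,6:18,0])
s=telemetry.read_state(); print(s["time"],s["ee_pos"],s["joint_positions"].round(2))
for nm,(u,v) in dict(sl=(346.5,209.7)).items():
    q=on_plane(T,u,v,HUB,n)-HUB; print("phi",np.arctan2(q@up,-q@lf),np.linalg.norm(q))
for phi in (0,-.1,-.15,-.2): print(phi,proj(T,slot(phi)).round(2))
for phi in (0,-.14): print(phi,go(s,slot(phi)+n*(.0597+.012)+[0,0,.164],ps),slot(phi)+n*(.0597+.012)+[0,0,.164])
E
```

```text
200 ................gggg.. [229 229 229 229 230 230 230 231 233 216 106  83]
201 .................ggg.. [230 230 229 230 230 230 230 230 233 228 148  94]
202 ..................gg.. [230 230 228 229 230 230 230 230 232 228 172 142]
203 .................ggg.. [230 230 229 229 230 230 230 229 232 232 182 105]
204 .................ggg.. [230 230 230 231 232 231 230 230 232 225 134  85]
205 .......R........gggg.. [221 206 216 225 230 233 232 231 234 224 119  83]
206 .......RRRRRR...gggg.. [222 168 189 208 204 208 217 220 230 213 108  81]
207 .......ggg..RRRR.ggg.. [223 127 111 129 140 155 187 185 208 206 179 110]
208 .......ggggggg....g... [219 106  94 107 103 107 113 111 150 204 191 124]
209 .......ggggggg....g... [186  99 100 108 103 101  92  89 142 212 191 128]
210 .......ggggggg....g... [136  91  97 103 101  93  86  92 159 231 174 140]
211 .......ggggggg....g... [141 100 100 103 104  91  85 101 175 229 147 142]
212 .......R...ggg..gg.... [188 156 154 129 120 104  95 118 193 220 115 135]
213 .....RRRRRR.....gg.... [205 194 197 199 187 172 159 167 210 195 126 147]
214 ..........RRRR....
[... 328 characters left out ...]
0 232 236 218 102  97 166 219 217]
219 .............g........ [229 229 230 232 234 227 169 118 150 213 220 215]
220 ...................... [229 230 232 234 226 169 137 174 213 221 217 215]
221 ...........gg......... [229 231 234 228 166 101 118 189 220 218 216 215]
7.95 [0.4709376  0.29166197 0.36769759] [ 0.01  0.28 -0.76  1.67  0.2   1.26 -1.91]
phi -0.1484170485556471 0.041677093148863954
0 [346.97 207.26]
-0.1 [346.78 208.93]
-0.15 [346.62 209.75]
-0.2 [346.42 210.57]
0 (array([-4.1 , 33.34,  2.12]), np.float64(0.4469), np.float64(0.502)) [ 0.57810334 -0.02667138  0.3462922 ]
-0.14 (array([-4.53, 33.06,  2.41]), np.float64(0.4469), np.float64(0.502)) [ 0.573058   -0.02598308  0.34336179]
```

Emit:
move_arm --steps '[{"dx": -0.45, "dy": 3.3, "dz": 0, "spin": 0}, {"dx": -0.45, "dy": 3.3, "dz": 0, "spin": 0}, {"dx": -0.45, "dy": 3.3, "dz": 0, "spin": 0}, {"dx": -0.45, "dy": 3.3, "dz": 0, "spin": 0}, {"dx": -0.45, "dy": 3.3, "dz": 0, "spin": 0}, {"dx": -0.45, "dy": 3.3, "dz": 0, "spin": 0}, {"dx": -0.45, "dy": 3.3, "dz": 0, "spin": 0}, {"dx": -0.45, "dy": 3.3, "dz": 0, "spin": 0}, {"dx": -0.45, "dy": 3.3, "dz": 0, "spin": 0}, {"dx": -0.45, "dy": 3.3, "dz": 0, "spin": 0}, {"dx": 0, "dy": 0, "dz": 0, "spin": 0.125}, {"dx": 0, "dy": 0, "dz": 0, "spin": 0.125}]'

```text
time: 9.15
ee_pos: [0.5726, -0.0276, 0.3631]
eef_rot: [0.996, 0.095, -0.001, -0.0]
ft_force: [1.1, 0.2, -0.6]
width: 0.0156
grip_force: 40.0
```

Emit:
move_arm --steps '[{"dx": 0, "dy": 0, "dz": 0.5, "spin": 0.125}, {"dx": 0, "dy": 0, "dz": 0.5, "spin": 0.127}, {"dx": 0, "dy": 0, "dz": 0.4, "spin": 0}, {"dx": 0, "dy": 0, "dz": 0, "spin": 0}, {"dx": 0, "dy": 0, "dz": 0, "spin": 0}]'

```text
time: 9.65
ee_pos: [0.5725, -0.0261, 0.3499]
eef_rot: [1.0, -0.026, -0.0, -0.0]
ft_force: [0.4, -0.1, -0.5]
width: 0.0156
grip_force: 40.0
```

```bash
python3 - <<'E'
from h import *
from bench import telemetry, imaging
c=imaging.camera("wrist"); S=imaging.camera("scene"); s=telemetry.read_state()
np.savez("pics/w4.npz",**c);np.savez("pics/s4.npz",**S)
print(s["time"],s["ee_pos"],s["ft_force"].round(2),go(s,slot(-.15)+n*(.0597+.012)+[0,0,.164],ps))
P=s["ee_pos"]-[0,0,.164]
for th in (25,28,30,32):
    t=np.radians(th); a=np.array([-np.sin(t)*np.cos(ps),-np.sin(t)*np.sin(ps),np.cos(t)])
    print(th,"tip",proj(c,P-.0597*a).round(1),proj(S,P-.0597*a).round(1),"collar",proj(S,P-.0287*a).round(1),proj(c,P-.0287*a).round(1))
print("slot",proj(c,slot(-.15)).round(1),proj(S,slot(-.15)).round(1),"hub",proj(c,HUB+n*.005).round(1),proj(S,HUB+n*.005).round(1))
u,v=proj(S,slot(-.15)+n*.03).astype(int)
a=cv2.resize(S["img"][v-35:v+35,u-35:u+35,::-1],(400,400),interpolation=cv2.INTER_CUBIC); print("scene crop origin",u-35,v-35,400/70)
u,v=proj(c,slot(-.15)).astype(int); u0=max(u-100,0);v0=max(v-100,0)
b=cv2.resize(c["img"][v0:v0+200,u0:u0+200,::-1],(400,400)); print("wrist crop",u0,v0,c["img"][v0:v0+200,u0:u0+200].shape)
cv2.imwrite("pics/p3.png",np.hstack([a,b]))
E
```

```text
9.75 [ 0.57261998 -0.02612748  0.35023124] [-0.3  -0.58 -0.51] (array([ 0.01, -0.02,  0.71]), np.float64(-0.0534), np.float64(0.001))
25 tip [315.4 231.4] [282.5 228.1] collar [286.1 212.9] [315.5 276.1]
28 tip [315.4 226.7] [281.5 228.3] collar [285.6 213. ] [315.5 273.8]
30 tip [315.4 223.7] [280.8 228.4] collar [285.3 213. ] [315.5 272.4]
32 tip [315.4 220.7] [280.2 228.4] collar [284.9 213. ] [315.5 271. ]
slot [314.9 204.7] [279.5 237.2] hub [234.1 201.8] [295.2 243.8]
scene crop origin 248 187 5.714285714285714
wrist crop 214 104 (200, 200, 3)
```

View pics/p3.png

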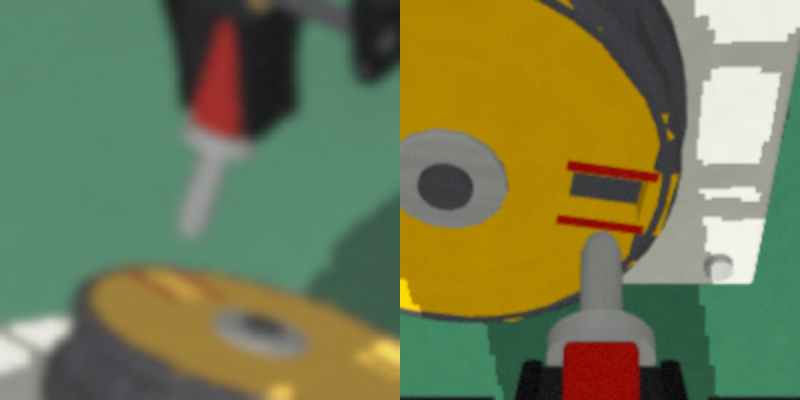

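The left pane shows the pin tip at scene (281,228), so the lean is about 29–30°. The wrist pane has the tip at (314,223) and the slot centre at (317,203), both within 2 mm of prediction. I'll lower onto the slot axis and insert along the pin's axis.

Emit:
move_arm --steps '[{"dx": 0.05, "dy": 0.1, "dz": 0.4, "spin": 0}, {"dx": 0, "dy": 0, "dz": 0.3, "spin": 0}, {"dx": 0.15, "dy": 0, "dz": 0.26, "spin": 0}, {"dx": 0.15, "dy": 0, "dz": 0.26, "spin": 0}, {"dx": 0.15, "dy": 0, "dz": 0.26, "spin": 0}, {"dx": 0.15, "dy": 0, "dz": 0.26, "spin": 0}, {"dx": 0, "dy": 0, "dz": 0, "spin": 0}, {"dx": 0, "dy": 0, "dz": 0, "spin": 0}]' --squeeze 60

```text
time: 10.55
ee_pos: [0.5791, -0.0275, 0.3326]
eef_rot: [1.0, -0.028, -0.0, -0.0]
ft_force: [0.1, 0.1, -0.7]
width: 0.0155
grip_force: 60.0
```

Emit:
move_arm --steps '[{"dx": 0.1, "dy": 0, "dz": 0.17, "spin": 0}, {"dx": 0.1, "dy": 0, "dz": 0.17, "spin": 0}, {"dx": 0, "dy": 0, "dz": 0, "spin": 0}, {"dx": 0, "dy": 0, "dz": 0, "spin": 0}]'

```text
time: 10.95
ee_pos: [0.581, -0.0276, 0.3292]
eef_rot: [1.0, -0.028, -0.0, 0.0]
ft_force: [-0.1, -0.0, -0.4]
width: 0.0154
grip_force: 60.0
```

```bash
cat >> h.py <<'E'
def rep(L=.0597,g=None):
    from bench import telemetry
    s=telemetry.read_state(); P=s["ee_pos"]-[0,0,.164]; q=P-L*n-HUB
    print("t",round(s["time"],2),"tip mm above wheel",(q@n*1e3).round(1),"r",(np.hypot(q@up,q@lf)*1e3).round(1),"phi",np.arctan2(q@up,-q@lf).round(3),"F n/up/left",(s["ft_force"]@np.array([n,up,lf]).T).round(1), "w",s["width"].round(4))
    return s,q
E
python3 - <<'E'
from h import *
from bench import imaging
rep()
c=imaging.camera("wrist"); np.savez("pics/w5.npz",**c)
print(proj(c,slot(-.15)))
E
```

```text
Traceback (most recent call last):
  File "h.py", line 26, in rep
    print("t",round(s["time"],2),"tip mm above wheel",(q@n*1e3).round(1),"r",(np.hypot(q@up,q@lf)*1e3).round(1),"phi",np.arctan2(q@up,-q@lf).round(3),"F n/up/left",(s["ft_force"]@np.array([n,up,lf]).T).round(1), "w",s["width"].round(4))
                                                                                                                                                                                                                        ^^^^^^^^^^^^^^^^
AttributeError: 'float' object has no attribute 'round'
```

Emit:
move_arm --steps '[{"dx": 0.1, "dy": 0, "dz": 0.17, "spin": 0}, {"dx": 0.1, "dy": 0, "dz": 0.17, "spin": 0}, {"dx": 0.1, "dy": 0, "dz": 0.17, "spin": 0}, {"dx": 0, "dy": 0, "dz": 0, "spin": 0}, {"dx": 0, "dy": 0, "dz": 0, "spin": 0}]'

```text
time: 11.45
ee_pos: [0.584, -0.0278, 0.3243]
eef_rot: [1.0, -0.028, -0.0, 0.0]
ft_force: [-3.5, 0.1, 4.0]
width: 0.016
grip_force: 60.0
```

```bash
sed -i 's/,"w",s\["width"\].round(4))/)/; s/, "w",s\["width"\].round(4))/)/' h.py
python3 - <<'E'
from h import *
from bench import imaging
s,q=rep()
S=imaging.camera("scene"); c=imaging.camera("wrist"); np.savez("pics/w5.npz",**c); np.savez("pics/s5.npz",**S)
E
```

```text
t 11.45 tip mm above wheel -10.0 r 43.2 phi -0.136 F n/up/left [ 5.2 -1.  -0.1]
```

Contact of 5 N at about −10 mm matches the tip touching the lock ring through the slot. I'll back off slightly and swing the wheel to just short of the search range.

Emit:
move_arm --steps '[{"dx": -0.1, "dy": 0, "dz": -0.17, "spin": 0}, {"dx": 0.25, "dy": 0, "dz": -0.15, "spin": 0}, {"dx": 0.25, "dy": 0, "dz": -0.14, "spin": 0}, {"dx": 0.25, "dy": -0.03, "dz": -0.14, "spin": 0}, {"dx": 0.25, "dy": -0.03, "dz": -0.14, "spin": 0}, {"dx": 0.24, "dy": -0.04, "dz": -0.14, "spin": 0}, {"dx": 0.23, "dy": -0.08, "dz": -0.13, "spin": 0}, {"dx": 0.23, "dy": -0.09, "dz": -0.14, "spin": 0}, {"dx": 0.23, "dy": -0.1, "dz": -0.13, "spin": 0}, {"dx": 0, "dy": 0, "dz": 0, "spin": 0}, {"dx": 0, "dy": 0, "dz": 0, "spin": 0}]'

```text
time: 12.65
ee_pos: [0.6024, -0.0249, 0.3367]
eef_rot: [1.0, -0.027, -0.0, -0.0]
ft_force: [-4.4, 2.4, -3.6]
width: 0.0151
grip_force: 60.0
```

```bash
python3 - <<'E'
from h import *
from bench import imaging
s,q=rep(); print(s["torque"].round(3),s["width"])
c=imaging.camera("wrist"); np.savez("pics/w6.npz",**c); S=imaging.camera("scene"); np.savez("pics/s6.npz",**S)
P=s["ee_pos"]-[0,0,.164]
print("hub",proj(c,HUB+.005*n),"entry",proj(c,P-.05*n), "collar",proj(c,P-.0287*n))
u,v=proj(c,HUB).astype(int); u0=max(u-90,0);v0=max(v-140,0)
b=cv2.resize(c["img"][v0:v0+250,u0:u0+250,::-1],(500,500)); print("wrist crop",u0,v0,c["img"][v0:v0+250,u0:u0+250].shape)
cv2.imwrite("pics/p4.png",b)
E
```

```text
t 12.65 tip mm above wheel -8.4 r 42.1 phi 0.393 F n/up/left [-0.8 -5.7  2.2]
[0.513 1.267 0.023] 0.015140478178770697
hub [237.89146227 265.29384266] entry [315.17948524 237.71224347] collar [315.29062964 272.23002705]
wrist crop 149 117 (250, 250, 3)
```

View pics/p4.png

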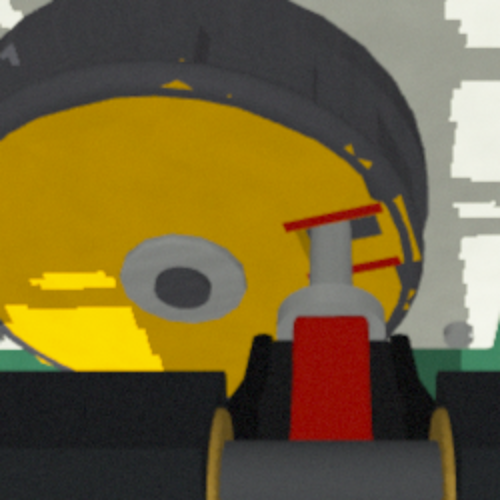

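The wrist crop shows the pin through the slot against its leading edge. The wheel has swung anticlockwise, with the red lines now sloping up to the right. Next I'll press lightly and slide along the ring in short steps.

Emit:
move_arm --steps '[{"dx": 0.09, "dy": 0, "dz": 0.16, "spin": 0}, {"dx": 0, "dy": 0, "dz": 0, "spin": 0}]'

```text
time: 12.95
ee_pos: [0.6035, -0.0256, 0.3353]
eef_rot: [1.0, -0.028, 0.0, 0.0]
ft_force: [-3.2, -0.9, -2.3]
width: 0.0158
grip_force: 60.0
```

```bash
python3 - <<'E'
from h import *
rep()
c=dict(np.load("pics/w6.npz"))
a,b=[on_plane(c,u,v,HUB,n) for u,v in ((291.5,230.5),(339,221.5))]; d=b-a; print("wheel slot angle",np.arctan2(d@up,-d@lf), np.linalg.norm(d))
E
```

```text
t 12.95 tip mm above wheel -10.1 r 42.8 phi 0.393 F n/up/left [-0.4 -3.8 -1. ]
wheel slot angle 0.25785351205827756 0.023153782953174218
```

Emit:
move_arm --steps '[{"dx": 0.1, "dy": -0.05, "dz": -0.06, "spin": 0}, {"dx": 0.1, "dy": -0.05, "dz": -0.06, "spin": 0}, {"dx": 0.1, "dy": -0.05, "dz": -0.06, "spin": 0}, {"dx": 0, "dy": 0, "dz": 0, "spin": 0}]'

```text
time: 13.35
ee_pos: [0.6066, -0.0238, 0.3372]
eef_rot: [1.0, -0.028, 0.0, 0.0]
ft_force: [-3.4, -1.8, -3.3]
width: 0.0154
grip_force: 60.0
```

```bash
python3 -c "
from h import *
rep()"
```

```text
t 13.35 tip mm above wheel -10.1 r 42.6 phi 0.488 F n/up/left [-1.3 -4.5 -2. ]
```

Emit:
move_arm --steps '[{"dx": 0.05, "dy": 0, "dz": 0.09, "spin": 0}, {"dx": 0, "dy": 0, "dz": 0, "spin": 0}]'

```text
time: 13.55
ee_pos: [0.607, -0.024, 0.3363]
eef_rot: [1.0, -0.028, 0.0, 0.0]
ft_force: [-4.1, -1.2, -1.1]
width: 0.0156
grip_force: 60.0
```

```bash
python3 - <<'E'
from h import *
rep()
c=dict(np.load("pics/w4.npz"))
for A,B in (((168,166),(258,178)),((157,220),(242,230))):
    a,b=[on_plane(c,214+u/2,104+v/2,HUB,n) for u,v in (A,B)]; d=b-a; print("slack angle",np.arctan2(d@up,-d@lf), np.linalg.norm(d))
E
```

```text
t 13.55 tip mm above wheel -11.0 r 42.6 phi 0.485 F n/up/left [ 1.1 -4.1 -1.5]
slack angle -0.1673575933164702 0.02357952396666107
slack angle -0.15753558543326596 0.02362751307322325
```

Emit:
move_arm --steps '[{"dx": 0.03, "dy": 0, "dz": 0.05, "spin": 0}, {"dx": 0.1, "dy": -0.06, "dz": -0.06, "spin": 0}, {"dx": 0.1, "dy": -0.06, "dz": -0.06, "spin": 0}, {"dx": 0, "dy": 0, "dz": 0, "spin": 0}]'

```text
time: 13.95
ee_pos: [0.6092, -0.0229, 0.3368]
eef_rot: [1.0, -0.028, -0.0, 0.0]
ft_force: [-6.4, -1.6, -1.3]
width: 0.0157
grip_force: 60.0
```

```bash
python3 -c "
from h import *
rep()"
```

```text
t 13.95 tip mm above wheel -11.7 r 42.6 phi 0.542 F n/up/left [ 2.  -6.1 -1.9]
```

Emit:
move_arm --steps '[{"dx": 0.09, "dy": -0.06, "dz": -0.05, "spin": 0}, {"dx": 0.09, "dy": -0.06, "dz": -0.05, "spin": 0}, {"dx": 0, "dy": 0, "dz": 0, "spin": 0}]'

```text
time: 14.25
ee_pos: [0.6105, -0.0224, 0.3371]
eef_rot: [1.0, -0.028, -0.002, 0.001]
ft_force: [-9.7, -3.1, -1.6]
width: 0.0154
grip_force: 60.0
```

```bash
python3 -c "
from h import *
rep()"
```

```text
t 14.25 tip mm above wheel -12.0 r 42.8 phi 0.573 F n/up/left [ 3.4 -9.1 -3.6]
```

Lateral force has risen to about 10 N and the tip reads 3 mm below the ring top, so it may have caught in the hole. I'll ease back a little and probe deeper.

Emit:
move_arm --steps '[{"dx": -0.06, "dy": 0.04, "dz": 0.03, "spin": 0}, {"dx": 0.07, "dy": 0, "dz": 0.13, "spin": 0}, {"dx": 0.07, "dy": 0, "dz": 0.13, "spin": 0}, {"dx": 0, "dy": 0, "dz": 0, "spin": 0}]'

```text
time: 14.65
ee_pos: [0.6112, -0.023, 0.3341]
eef_rot: [1.0, -0.028, -0.002, 0.001]
ft_force: [-8.0, -3.7, -4.2]
width: 0.0155
grip_force: 60.0
```

```bash
python3 -c "
from h import *
rep()"
```

```text
t 14.65 tip mm above wheel -15.0 r 42.8 phi 0.55 F n/up/left [ 0.3 -8.9 -4.2]
```

The tip is at −15 mm with no normal force, so it has dropped into the lock hole. I'll push on in stages, easing the side load.

Emit:
move_arm --steps '[{"dx": -0.06, "dy": 0.04, "dz": 0.03, "spin": 0}, {"dx": 0.1, "dy": 0, "dz": 0.17, "spin": 0}, {"dx": 0.1, "dy": 0, "dz": 0.17, "spin": 0}, {"dx": 0.1, "dy": 0, "dz": 0.17, "spin": 0}, {"dx": 0, "dy": 0, "dz": 0, "spin": 0}]' --squeeze 30

```text
time: 15.15
ee_pos: [0.6138, -0.0233, 0.3288]
eef_rot: [1.0, -0.028, -0.001, 0.001]
ft_force: [-8.7, -3.0, -2.9]
width: 0.0157
grip_force: 30.0
```

```bash
python3 -c "
from h import *
rep()"
```

```text
t 15.15 tip mm above wheel -20.9 r 42.8 phi 0.539 F n/up/left [ 1.7 -8.9 -3.5]
```

Emit:
move_arm --steps '[{"dx": -0.08, "dy": 0.04, "dz": 0.05, "spin": 0}, {"dx": 0.1, "dy": 0, "dz": 0.17, "spin": 0}, {"dx": 0.1, "dy": 0, "dz": 0.17, "spin": 0}, {"dx": 0.1, "dy": 0, "dz": 0.17, "spin": 0}, {"dx": 0, "dy": 0, "dz": 0, "spin": 0}]'

```text
time: 15.65
ee_pos: [0.6163, -0.0236, 0.3236]
eef_rot: [1.0, -0.028, -0.001, 0.0]
ft_force: [-6.4, -2.4, -3.3]
width: 0.0154
grip_force: 30.0
```

```bash
python3 -c "
from h import *
rep()"
```

```text
t 15.65 tip mm above wheel -26.7 r 42.7 phi 0.529 F n/up/left [ 0.2 -7.1 -2.8]
```

Emit:
move_arm --steps '[{"dx": -0.04, "dy": 0.03, "dz": 0.02, "spin": 0}, {"dx": 0.1, "dy": 0, "dz": 0.17, "spin": 0}, {"dx": 0.1, "dy": 0, "dz": 0.17, "spin": 0}, {"dx": 0, "dy": 0, "dz": 0, "spin": 0}]'

```text
time: 16.05
ee_pos: [0.618, -0.0238, 0.3201]
eef_rot: [1.0, -0.028, -0.0, 0.0]
ft_force: [-3.9, -3.5, -2.3]
width: 0.0157
grip_force: 30.0
```

```bash
python3 -c "
from h import *
rep()"
```

```text
t 16.05 tip mm above wheel -30.5 r 42.7 phi 0.523 F n/up/left [-0.1 -4.4 -3.7]
```

Emit:
move_arm --steps '[{"dx": 0.06, "dy": 0, "dz": 0.11, "spin": 0}, {"dx": 0.05, "dy": 0, "dz": 0.08, "spin": 0}, {"dx": 0, "dy": 0, "dz": 0, "spin": 0}]'

```text
time: 16.35
ee_pos: [0.6189, -0.0238, 0.319]
eef_rot: [1.0, -0.028, -0.001, 0.0]
ft_force: [-8.8, -2.3, 4.3]
width: 0.0161
grip_force: 30.0
```

```bash
python3 -c "
from h import *
rep()"
```

```text
t 16.35 tip mm above wheel -31.9 r 42.7 phi 0.528 F n/up/left [ 8.  -5.4 -2.8]
```

Normal force of 8 N at −31.9 mm shows the collar seating on the wheel. I'll loosen the grip so the pin can square up, press once more, then release and back off along the pin's axis.

Emit:
move_arm --steps '[{"dx": 0, "dy": 0, "dz": 0, "spin": 0}, {"dx": 0.05, "dy": 0, "dz": 0.09, "spin": 0}, {"dx": 0, "dy": 0, "dz": 0, "spin": 0}, {"dx": 0, "dy": 0, "dz": 0, "spin": 0}]' --squeeze 10

```text
time: 16.75
ee_pos: [0.6198, -0.0239, 0.3189]
eef_rot: [1.0, -0.028, 0.0, 0.0]
ft_force: [-9.1, -2.6, 7.3]
width: 0.016
grip_force: 10.0
```

```bash
python3 -c "
from h import *
rep()"
```

```text
t 16.75 tip mm above wheel -32.5 r 43.1 phi 0.541 F n/up/left [10.8 -4.1 -3.1]
```

Emit:
move_arm --steps '[{"dx": 0, "dy": 0, "dz": 0, "spin": 0}, {"dx": 0, "dy": 0, "dz": 0, "spin": 0}, {"dx": 0, "dy": 0, "dz": 0, "spin": 0}, {"dx": 0, "dy": 0, "dz": 0, "spin": 0}, {"dx": 0, "dy": 0, "dz": 0, "spin": 0}]' --claw 3

```text
time: 17.25
ee_pos: [0.6198, -0.0235, 0.3177]
eef_rot: [1.0, -0.028, 0.0, -0.0]
ft_force: [-0.0, -0.2, -0.1]
width: 0.0295
grip_force: 0.0
```

```bash
python3 -c "
from h import *
s,q=rep(); print(s['width'],s['grip_force'])"
```

```text
t 17.25 tip mm above wheel -33.5 r 42.5 phi 0.535 F n/up/left [-0.1 -0.1 -0.2]
0.029459275272354712 0.0
```

Released with no residual force. I'll back off along the pin's axis and up, then check.

Emit:
move_arm --steps '[{"dx": -0.5, "dy": 0, "dz": -0.87, "spin": 0}, {"dx": -1, "dy": 0, "dz": -1.73, "spin": 0}, {"dx": -1, "dy": 0, "dz": -1.73, "spin": 0}, {"dx": -1, "dy": 0, "dz": -1.73, "spin": 0}, {"dx": -2, "dy": 0, "dz": -3, "spin": 0}, {"dx": -3, "dy": 0, "dz": -3, "spin": 0}, {"dx": -3, "dy": 0, "dz": 0, "spin": 0}, {"dx": 0, "dy": 0, "dz": 0, "spin": 0}, {"dx": 0, "dy": 0, "dz": 0, "spin": 0}]'

```text
time: 18.15
ee_pos: [0.5044, -0.0172, 0.4391]
eef_rot: [1.0, -0.028, 0.001, 0.001]
ft_force: [0.3, -0.2, -0.0]
width: 0.0298
grip_force: 0.0
```

```bash
python3 - <<'E'
from h import *
from bench import imaging
rep()
c=imaging.camera("wrist"); S=imaging.camera("scene")
u,v=proj(S,HUB+n*.02).astype(int); print("scene",u-40,v-40)
a=cv2.resize(S["img"][v-40:v+40,u-40:u+40,::-1],(400,400),interpolation=cv2.INTER_CUBIC)
u,v=proj(c,HUB).astype(int); print(u,v); u0=min(max(u-100,0),440); v0=min(max(v-100,0),280)
cv2.imwrite("pics/p5.png",np.hstack([a,cv2.resize(c["img"][v0:v0+200,u0:u0+200,::-1],(400,400))]))
for ph in (.4,.45,.5): print(ph,"collar/headtop",proj(S,slot(ph)).round(1),proj(S,slot(ph)+.041*n).round(1))
E
```

```text
t 18.15 tip mm above wheel 129.4 r 40.7 phi -0.452 F n/up/left [-0.2  0.2 -0.2]
scene 257 196
260 74
0.4 collar/headtop [273.2 238.8] [279.1 218.3]
0.45 collar/headtop [272.9 239.1] [278.8 218.5]
0.5 collar/headtop [272.7 239.4] [278.6 218.7]
```

View pics/p5.png

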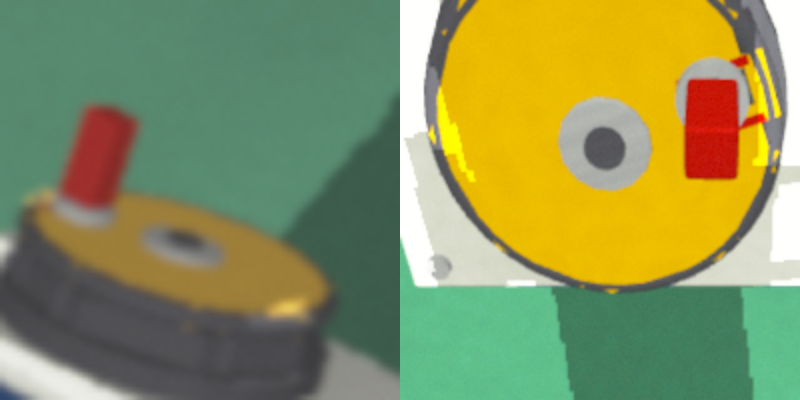

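The final view shows the pin standing square out of the wheel with its collar flat on the yellow face: scene base about (274,238), head top about (279,218), both as predicted for fully home. The wheel is still turned with the gripper clear, so I'm handing the job in.

```bash
python3 -c "
from bench import job
print(job.close_job())"
```

```text
the job is handed in; nothing more can be done
None
```

The red-headed pin is fully home in the lock hole with its collar down on the wheel, and after release the wheel stayed turned about 0.6 rad anticlockwise. The tray, screwdriver and carrier were never touched, and the job was handed in at about 18 s.

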